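Hold the steam station's filler cap at its half-turned vent position

TASK

Fit the black bar-handled bayonet cap into the steel filler collar of the white steam station until its flange sits down on the collar, then turn it clockwise to halfway between where it goes in and where it clicks locked, with its bar in line with the long black ribs, so that the cold tank can air. Never let it turn as far as the lock click; a spring turns it back if you let go, so finish while still gripping the cap and holding it there. Leave the other things on the table where they are.

Things in the scene. Friction and masses are not known exactly. Their poses are not given: they have to be found in the camera images.
- cap: Loose filler cap, 0.12 kg, standing upright on its plug: black flange 76 mm across with a straight black grip bar on top, steel plug below. Origin: centre of the plug's underside; z up, x along the bar. Plug 40 mm in diameter, 0 to 15 mm high, foot chamfered 2 mm; flange 15 to 21 mm; bar 21 to 51 mm, 60 mm long (x), 22 mm wide (y). A half turn about z makes no difference.
- cap_flange (a point): Centre of the underside of the cap's flange, 15 mm above the cap's origin, same axes. On the plug below it, two steel lugs at +x and -x (under the bar's ends): 14 mm wide, 7 mm high from the plug's foot, reaching 30 mm from the axis. At both ends of the bar a 6 mm wide pointer tooth of the flange reaches 45 mm from the axis.
- station: White steam station, fixed; origin centre of its underside, z up, front (dial) facing -x. 300 (x) x 220 (y) mm; its flat deck is 90 mm above the table. The filler collar stands on the deck, its axis 60 mm in front (-x) of the centre: steel, 84 mm across, 20 mm high. Two small studs beside it mark the entry line.
- filler_mouth (a point): Centre of the collar's top face, 110 mm above the table, where cap_flange comes when home; z up, x along its two entry notches. Lip 6 mm thick with a hole 47 mm across; notches at +x and -x, 21 mm wide, out to 34 mm. The lugs drop through them (bar along x within 8 degrees), then lie 2 mm below the lip and turn clockwise from above; a stop allows only 8 degrees anticlockwise.
- halfway_rib (a point): Deck at the middle of one of two long black ribs (16 x 4 mm, 45 to 61 mm from the collar's axis, one on each side): they point along the bar when the cap is turned 40 degrees clockwise from the entry line, halfway to the lock.
- lock_latch (a point): Top of the grey latch housing, 32 mm high above the deck, beside the collar 61 mm from its axis, 72 degrees clockwise from the entry line. Its sprung roller meets a pointer tooth of the cap at about 63 degrees of turn, clicks at 72, and the cap is locked at 80.
- follower (a joint): Turn (rad) of the spring follower inside the collar, 0 at rest. From about 8 degrees on the lugs push it along: it reads the cap's clockwise turn less about 0.15 rad (about 0.55 at halfway). Its spring turns the cap back anticlockwise with 0.06 N m at rest, 0.11 N m at halfway.
- spool: Blue thread spool, 32 mm diameter, 45 mm high, standing on the table; origin at its underside. To be left alone.
- tape_case: White round tape measure case, 56 mm diameter, 18 mm high, lying flat; origin at its underside. To be left alone.
- pin_dish: Round steel pin dish, 64 mm diameter, 20 mm high; origin at its underside. To be left alone.
- clapper: Wooden pressing block 220 x 60 x 40 mm, lying along its x; origin centre of its underside. To be left alone.
- bead_jar: Clear jar with steel lid, 60 mm diameter, 85 mm high; origin at its underside. To be left alone.
- scissors: Fabric scissors lying flat, about 210 mm long along x, 11 mm high; origin near the pivot. To be left alone.
Mind the look-alikes: they are no part of the job. Of the things like the cap, leave any that is purple or yellow; of the rest the larger one is meant.

How it is judged:
By the outcome, as a careful person would: the job done as asked, in the order asked, and still so for the second after the job is handed in, while the arm keeps its last pose, push and grip.
It also fails if it takes over 43 s, if anything falls off the work surface, if the arm or the gripper's body presses on something with over 40 N, if the wrist force passes 120 N, or if a joint passes its speed limit or range.

ROBOT

A 7-joint arm with a two-finger parallel gripper is mounted at the origin on the work surface. World frame = base frame: x ahead of the robot, y to its left, z up, the work surface at z = 0. Lengths are in m, angles in degrees, forces in N, time in s.
With the tool pointing down it reaches from about 0.35 to 0.9 m from the base axis. Payload 7.2 kg.
Tool frame: the origin (TCP) lies at the very end of the fingers, on their centre line; the grasp point (between the pads) lies 19 mm behind it; z points along the fingers, y is the line along which they close (so a half turn about z gives the same grasp; the last joint's range is limited). The gripper opens to 85 mm and grips with 20 to 120 N. Pads are 22 mm wide; open, the fingers measure 114 mm over their backs; the gripper's body (76 mm by 85 mm) begins 54 mm behind the grasp point. The pads swing forward as they close: fully open they stand 13 mm farther back than shut.
Start: joints at [-75.298, 23.554, -0.728, 91.456, 0.321, 64.991, -4.71], TCP at [0.199, 0.592, 0.231] pointing down, gripper open.
Joint ranges: [-169.25, 169.25], [-16.82, 113.86], [-84.01, 82.57], [7.8, 145.47], [-59.2, 239.2], [7.22, 106.19], [-163.78, 163.78]. Speed limits (degrees/s): [136.94, 136.94, 172.46, 172.46, 180, 180, 180].

INTERFACE

Orientations are given as [roll, pitch, yaw] about the fixed x, y, z axes, in that order (R = Rz(yaw) Ry(pitch) Rx(roll)).
In Python, from plant import get_obs, optics, order gives the robot as it stands.
- The arm moves only by the shell command python3 -m creep 'ROWS' [FORCE]. ROWS is JSON, a list of rows, each an object of numbers: "x", "y", "z": the shift along the tool's x, y, z in mm; "rx", "ry", "rz": the turn, a rotation vector about the tool's x, y, z in degrees; "grip": the opening, from 0 (shut) to 1 (fully open). In form: [{"x": .., "y": .., "z": .., "rx": .., "ry": .., "rz": .., "grip": ..}, ...]. A call has 1 to 8 rows; each row shifts and turns the commanded pose from where the row before left it, along the tool's axes as they then stand; what a row does not reach is not made up. A row lasts 1/8 s, in which the tool goes at most 62.5 mm and 10.7 degrees, less where a joint would pass 70% of its speed; a pose out of reach is approached as far as the arm can. A call with a gripper value outside its range is refused whole. The fingers move at their own pace and stop on an object; FORCE is the grip in N (left out, the last holds). Time passes only in rows, so rows that do not move let the fingers close. It gives the time, the measured TCP pose, the force, the opening and the grip force at its end, in the units of the state.
- get_obs(): the state, without advancing time (a new reading comes with each control period).
- optics.capture(name): name is "side" or "top" or "wrist"; returns the picture (420x560x3 uint8, red, green, blue); there is no depth.
- optics.camera_info(name): a dict with "fx", "fy", "cx", "cy" (pixels), "D" ([k1, k2, p1, p2, k3] as OpenCV has them; the pictures are not rectified), "camera_from_world" (4x4, takes a point from world to camera coordinates). Camera axes: x right, y up, looking along -z (the intrinsics and any distortion apply to the point x, -y, -z); pixel columns grow to the right and rows downward; lengths in m; the calibration is good to about 2 mm. A picture is of the moment at which its call begins: read the wrist's pose just before it. camera_info takes no time and is no camera call; for the wrist camera it gives the pose at the moment of the call.
- order.job_done(): hands the job in; it is judged then, once.
The state is a dict: "time_s": time; "q": joint angles; "dq": joint speeds; "effort": joint torques, N m; "tool_pos": TCP position; "ee_rot": TCP orientation; "contact_force": force on the tool from outside, world axes, zero at the start; "moment": the same for the moment, N m; "finger_gap": finger opening in m; "grip_force": force on a finger pad.
Only numpy, scipy, OpenCV 4.12 (cv2) and the standard library are available. Lean on these libraries where they do the work, as an engineer would, in place of code of your own. Each camera call takes 0.05 s, during which the arm holds its last target. There are 200 camera calls.

## Working session

There is one attempt and no reset: what is moved stays moved. The work goes in short steps, Python scripts to look and compute and a shell command to move; the robot and the scene stay as the last step left them, time stands still between calls to the robot, and variables do not carry over. Pictures are saved under pics/ and viewed, at most 10 in all, crops included, and the job is handed in when it is done.

```bash
mkdir -p pics; ls
python3 - <<'E'
from plant import get_obs, optics
import cv2
print({k:get_obs()[k] for k in('time_s','tool_pos','ee_rot','finger_gap')})
for n in('top','side'):
    cv2.imwrite(f'pics/{n}0.png',optics.capture(n)[:,:,::-1])
    i=optics.camera_info(n);print(n,i)
E
```

```text
pics
{'time_s': 0.0, 'tool_pos': array([0.19931226, 0.59181628, 0.23043173]), 'ee_rot': array([-1.79904823e+02,  6.01700740e-03,  1.61393004e+02]), 'finger_gap': 0.08574373095640056}
top {'fx': 493.1623687710583, 'fy': 493.1623687710583, 'cx': 281.0111764903193, 'cy': 211.1449933062779, 'D': array([-0.01410661,  0.        ,  0.        ,  0.        ,  0.        ]), 'camera_from_world': array([[ 2.03907059e-02, -9.99792088e-01,  4.63294018e-06,
        -6.14614436e-02],
       [ 9.83186036e-01,  2.00528675e-02,  1.81502343e-01,
        -5.91347355e-01],
       [-1.81464700e-01, -3.69640587e-03,  9.83390512e-01,
        -1.55890249e+00],
       [ 0.00000000e+00,  0.00000000e+00,  0.00000000e+00,
         1.00000000e+00]])}
side {'fx': 494.91577052142065, 'fy': 494.91577052142065, 'cx': 287.87538012736013, 'cy': 210.5874228264329, 'D': array([-0.00582314,  0.        ,  0.        ,  0.        ,  0.        ]), 'camera_from_world': array([[ 0.86798369, -0.49628436,  0.01749726, -0.54212416],
       [ 0.23265071,  0.43752128,  0.86859011, -0.21625344],
       [-0.43872311, -0.7498513 ,  0.49522224, -1.22195803],
       [ 0.        ,  0.        ,  0.        ,  1.        ]])}
```

View pics/top0.png

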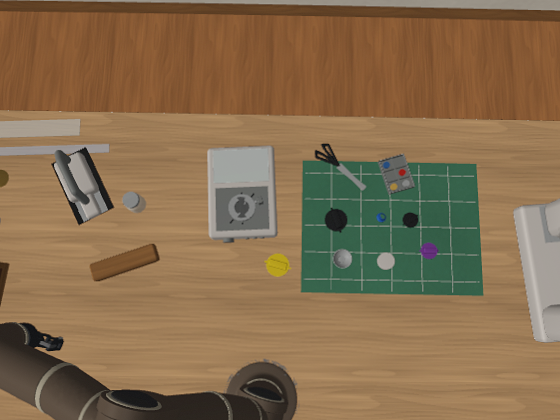

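View pics/side0.png

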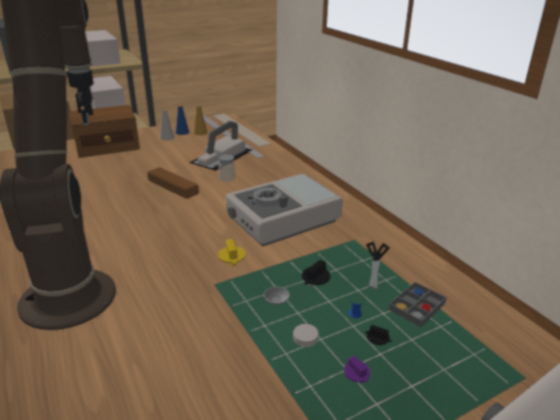

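The cap-like things in the top view are black large (336,220), black small (410,220), purple (429,251) and yellow (278,265). The larger black one at (336,220) fits. The collar is at (241,207). I'll check both in an enlarged crop.

```bash
cat > h.py <<'E'
import numpy as np, cv2
from plant import get_obs, optics
def KD(i): return np.array([[i['fx'],0,i['cx']],[0,i['fy'],i['cy']],[0,0,1]]),np.array(i['D'])
def toworld(i,px,z):
    K,D=KD(i); u=cv2.undistortPoints(np.array(px,float).reshape(-1,1,2),K,D).reshape(-1,2)
    T=np.linalg.inv(i['camera_from_world']); d=np.c_[u[:,0],-u[:,1],-np.ones(len(u))]@T[:3,:3].T; o=T[:3,3]
    return o+d*((z-o[2])/d[:,2])[:,None]
def topix(i,P):
    K,D=KD(i); T=i['camera_from_world']; p=np.atleast_2d(P)@T[:3,:3].T+T[:3,3]
    return cv2.projectPoints(p*[1,-1,-1],np.zeros(3),np.zeros(3),K,D)[0].reshape(-1,2)
E
python3 - <<'E'
from h import *
im=cv2.imread('pics/top0.png')
a=im[180:260,200:280];b=im[190:250,310:370];
c=np.hstack([cv2.resize(a,(400,400),interpolation=cv2.INTER_CUBIC),cv2.resize(im[180:260,306:386],(400,400),interpolation=cv2.INTER_CUBIC)])
cv2.imwrite('pics/crop0.png',c)
i=optics.camera_info('top')
print(toworld(i,[[336,220],[410,220]],.02),toworld(i,[[241,207]],.11))
E
```

```text
[[ 0.57252259 -0.23298535  0.02      ]
 [ 0.57753172 -0.47974374  0.02      ]] [[0.59290613 0.07710934 0.11      ]]
```

View pics/crop0.png

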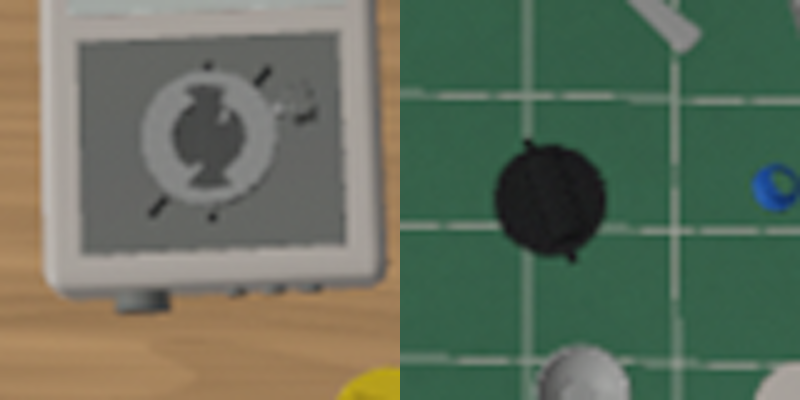

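The right half shows the large black cap with its centre at (336,220) and pointer teeth at about (331.8,209) and (340.6,231.2). The left half shows the collar at (241.6,207), studs at (241.6,193.2) and (242.4,223.4), and ribs at (252.4,195.2) and (231.6,221.4), so the halfway rib lies clockwise of the entry line, as it should.

```bash
python3 - <<'E'
from h import *
i=optics.camera_info('top')
f=lambda p,z:toworld(i,p,z)[:,:2]
t=f([[340.6,231.2],[331.8,209]],.018);d=t[1]-t[0]
print('cap',t.mean(0),np.hypot(*d),np.degrees(np.arctan2(d[1],d[0])))
for n,p,z in(('stud',[[242.4,223.4],[241.6,193.2]],.092),('rib',[[231.6,221.4],[252.4,195.2]],.094)):
    t=f(p,z);d=t[1]-t[0];print(n,t.mean(0),np.hypot(*d),np.degrees(np.arctan2(d[1],d[0])))
print(f([[241.6,207]],.11))
E
python3 -m creep '[{"z":-20,"x":-20,"y":-20},{"x":-42,"y":-45},{"x":-42,"y":-45},{"x":-42,"y":-45},{"x":-42,"y":-45},{"x":-42,"y":-45},{"x":-42,"y":-45},{"x":-42,"y":-45}]'
```

```text
cap [ 0.57268722 -0.23381302] 0.08002964414832116 21.522552168759407
stud [0.59246743 0.07534102] 0.09834895984711073 3.4817931889649745
rib [0.59202202 0.07500134] 0.10723173638256779 -36.2710227508898
[[0.59294478 0.07521296]]schema error: expected keys x, y, z, rx, ry, rz, grip
```

```bash
python3 -m creep '[{"x":-20,"y":-20,"z":-20,"rx":0,"ry":0,"rz":0,"grip":1},{"x":-42,"y":-45,"z":0,"rx":0,"ry":0,"rz":0,"grip":1},{"x":-42,"y":-45,"z":0,"rx":0,"ry":0,"rz":0,"grip":1},{"x":-42,"y":-45,"z":0,"rx":0,"ry":0,"rz":0,"grip":1},{"x":-42,"y":-45,"z":0,"rx":0,"ry":0,"rz":0,"grip":1},{"x":-42,"y":-45,"z":0,"rx":0,"ry":0,"rz":0,"grip":1},{"x":-42,"y":-45,"z":0,"rx":0,"ry":0,"rz":0,"grip":1},{"x":-42,"y":-45,"z":0,"rx":0,"ry":0,"rz":0,"grip":1}]'
python3 -c "
from plant import get_obs
print(get_obs()['q'])"
```

```text
time_s: 1.1
tool_pos: [0.3905, 0.1727, 0.2513]
ee_rot: [180.0, 0.0, 161.4]
contact_force: [1.1, 0.4, -0.3]
finger_gap: 0.0852
grip_force: 0.0
[-44.71070119   2.1351563   14.92162337 116.3970809   -0.63911389
  61.51937541  41.90310501]
```

```bash
python3 -m creep '[{"x":-38,"y":-41,"z":0,"rx":0,"ry":0,"rz":0,"grip":1},{"x":-38,"y":-41,"z":0,"rx":0,"ry":0,"rz":0,"grip":1},{"x":-38,"y":-41,"z":0,"rx":0,"ry":0,"rz":0,"grip":1},{"x":-38,"y":-41,"z":0,"rx":0,"ry":0,"rz":0,"grip":1},{"x":-38,"y":-41,"z":0,"rx":0,"ry":0,"rz":0,"grip":1},{"x":-38,"y":-41,"z":0,"rx":0,"ry":0,"rz":0,"grip":1},{"x":-38,"y":-41,"z":0,"rx":0,"ry":0,"rz":0,"grip":1},{"x":-38,"y":-41,"z":0,"rx":0,"ry":0,"rz":0,"grip":1}]'
python3 -m creep '[{"x":0,"y":0,"z":0,"rx":0,"ry":0,"rz":10,"grip":1},{"x":0,"y":0,"z":0,"rx":0,"ry":0,"rz":10,"grip":1},{"x":0,"y":0,"z":0,"rx":0,"ry":0,"rz":10,"grip":1},{"x":0,"y":0,"z":0,"rx":0,"ry":0,"rz":10,"grip":1},{"x":0,"y":0,"z":0,"rx":0,"ry":0,"rz":10,"grip":1},{"x":0,"y":0,"z":0,"rx":0,"ry":0,"rz":10,"grip":1},{"x":0,"y":0,"z":0,"rx":0,"ry":0,"rz":10,"grip":1},{"x":0,"y":0,"z":0,"rx":0,"ry":0,"rz":10,"grip":1}]'
python3 -m creep '[{"x":0,"y":0,"z":0,"rx":0,"ry":0,"rz":10,"grip":1},{"x":0,"y":0,"z":0,"rx":0,"ry":0,"rz":10,"grip":1},{"x":0,"y":0,"z":0,"rx":0,"ry":0,"rz":10,"grip":1},{"x":0,"y":0,"z":0,"rx":0,"ry":0,"rz":10,"grip":1},{"x":0,"y":0,"z":0,"rx":0,"ry":0,"rz":10,"grip":1},{"x":0,"y":0,"z":0,"rx":0,"ry":0,"rz":10,"grip":1},{"x":0,"y":0,"z":0,"rx":0,"ry":0,"rz":0,"grip":1}]'
python3 - <<'E'
from h import *
print(get_obs()['q'],get_obs()['tool_pos'])
i=optics.camera_info('wrist');im=optics.capture('wrist')[:,:,::-1]
np.save('w1.npy',i,allow_pickle=True)
cv2.imwrite('pics/w1.png',im);print(topix(i,[[.5727,-.2338,.021]]),np.linalg.inv(i['camera_from_world'])[:3,3])
E
```

```text
time_s: 2.1
tool_pos: [0.5742, -0.2345, 0.2509]
ee_rot: [180.0, -0.0, 161.4]
contact_force: [1.4, -0.2, 1.0]
finger_gap: 0.0853
grip_force: 0.0
time_s: 3.1
tool_pos: [0.5734, -0.233, 0.2509]
ee_rot: [-180.0, -0.0, 81.1]
contact_force: [0.2, -0.6, 0.3]
finger_gap: 0.0855
grip_force: 0.0
time_s: 3.98
tool_pos: [0.5735, -0.2329, 0.2506]
ee_rot: [-180.0, 0.1, 21.5]
contact_force: [-0.3, -0.4, -0.2]
finger_gap: 0.0854
grip_force: 0.0
[-25.31754977  36.4245994   68.32063675  93.71264288 -34.89440188
  74.30851008 -19.43037757] [ 0.57348679 -0.23294493  0.25064879]
[[280.12376412 173.45004874]] [ 0.6464828  -0.20287322  0.39248985]
```

View pics/w1.png

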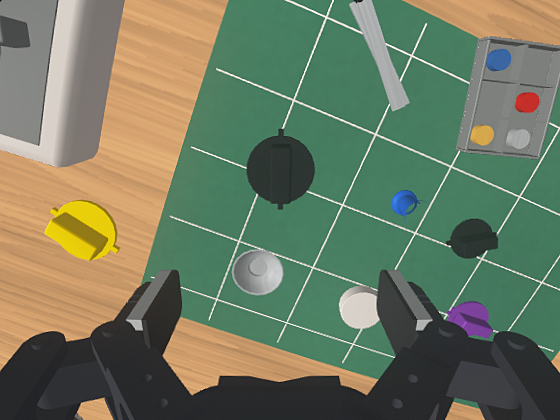

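The wrist view shows the cap centred at about (280,170), with pointer tips at (281,130) and (280,208). Its bar runs straight up the image, along tool x.

Run:
```python
from h import *
i=np.load('w1.npy',allow_pickle=True).item()
t=toworld(i,[[280,208.5],[281,129.5]],.018)[:,:2];d=t[1]-t[0]
print('cap',t.mean(0),np.hypot(*d),np.degrees(np.arctan2(d[1],d[0])))
e=toworld(i,[[247,170],[315,170]],.021)[:,:2];print(e.mean(0),np.hypot(*(e[1]-e[0])))
```

```text
cap [ 0.57554092 -0.23312421] 0.0891189361781681 20.83149152673911
[ 0.57667953 -0.23327518] 0.07490287765152404
```

```bash
python3 -m creep '[{"x":2,"y":0.5,"z":40,"rx":0,"ry":0,"rz":0.6,"grip":1},{"x":0,"y":0,"z":50,"rx":0,"ry":0,"rz":0,"grip":1},{"x":0,"y":0,"z":50,"rx":0,"ry":0,"rz":0,"grip":1},{"x":0,"y":0,"z":40,"rx":0,"ry":0,"rz":0,"grip":1},{"x":0,"y":0,"z":25,"rx":0,"ry":0,"rz":0,"grip":1},{"x":0,"y":0,"z":15,"rx":0,"ry":0,"rz":0,"grip":1},{"x":0,"y":0,"z":5,"rx":0,"ry":0,"rz":0,"grip":1},{"x":0,"y":0,"z":0,"rx":0,"ry":0,"rz":0,"grip":1}]'
python3 -m creep '[{"x":0,"y":0,"z":0,"rx":0,"ry":0,"rz":0,"grip":0.4},{"x":0,"y":0,"z":0,"rx":0,"ry":0,"rz":0,"grip":0},{"x":0,"y":0,"z":0,"rx":0,"ry":0,"rz":0,"grip":0},{"x":0,"y":0,"z":0,"rx":0,"ry":0,"rz":0,"grip":0},{"x":0,"y":0,"z":0,"rx":0,"ry":0,"rz":0,"grip":0},{"x":0,"y":0,"z":0,"rx":0,"ry":0,"rz":0,"grip":0}]' 80
```

```text
time_s: 5.03
tool_pos: [0.5761, -0.2333, 0.027]
ee_rot: [180.0, -0.0, 20.8]
contact_force: [1.4, 0.2, 0.3]
finger_gap: 0.0853
grip_force: 0.0
time_s: 5.78
tool_pos: [0.576, -0.2331, 0.0267]
ee_rot: [180.0, -0.0, 20.8]
contact_force: [0.8, 0.3, 5.1]
finger_gap: 0.0205
grip_force: 79.1
```

```bash
python3 -m creep '[{"x":0,"y":0,"z":-15,"rx":0,"ry":0,"rz":0,"grip":0},{"x":0,"y":0,"z":-35,"rx":0,"ry":0,"rz":0,"grip":0},{"x":0,"y":0,"z":-45,"rx":0,"ry":0,"rz":0,"grip":0},{"x":0,"y":0,"z":-45,"rx":0,"ry":0,"rz":0,"grip":0},{"x":0,"y":0,"z":-25,"rx":0,"ry":0,"rz":0,"grip":0},{"x":0,"y":0,"z":-5,"rx":0,"ry":0,"rz":0,"grip":0}]'
python3 -m creep '[{"x":7,"y":-16,"z":0,"rx":0,"ry":0,"rz":0,"grip":0},{"x":16,"y":-36,"z":0,"rx":0,"ry":0,"rz":0,"grip":0},{"x":20,"y":-45,"z":0,"rx":0,"ry":0,"rz":0,"grip":0},{"x":20,"y":-45,"z":0,"rx":0,"ry":0,"rz":0,"grip":0},{"x":20,"y":-45,"z":0,"rx":0,"ry":0,"rz":0,"grip":0},{"x":20,"y":-45,"z":0,"rx":0,"ry":0,"rz":0,"grip":0},{"x":15,"y":-34,"z":0,"rx":0,"ry":0,"rz":0,"grip":0},{"x":7,"y":-16,"z":0,"rx":0,"ry":0,"rz":0,"grip":0}]'
python3 -c "
from plant import get_obs
print(get_obs()['q'])"
```

```text
time_s: 6.52
tool_pos: [0.576, -0.2334, 0.1982]
ee_rot: [179.9, -0.1, 20.8]
contact_force: [0.7, 0.0, -1.3]
finger_gap: 0.0205
grip_force: 78.4
time_s: 7.52
tool_pos: [0.5913, 0.0789, 0.1944]
ee_rot: [-179.9, 0.2, 21.0]
contact_force: [-0.1, -0.4, -0.9]
finger_gap: 0.0207
grip_force: 78.4
[-57.03144326  39.66874233  70.21571967 100.76692705 -39.918789
  69.28895484 -44.44236694]
```

```bash
python3 -m creep '[{"x":0,"y":0,"z":0,"rx":0,"ry":0,"rz":6,"grip":0},{"x":0,"y":0,"z":0,"rx":0,"ry":0,"rz":8,"grip":0},{"x":0,"y":0,"z":0,"rx":0,"ry":0,"rz":3.5,"grip":0},{"x":0,"y":0,"z":0,"rx":0,"ry":0,"rz":0,"grip":0}]'
python3 - <<'E'
from h import *
o=get_obs();print(o['q'],o['tool_pos'],o['ee_rot'])
i=optics.camera_info('wrist');im=optics.capture('wrist')[:,:,::-1]
np.save('w2.npy',i,allow_pickle=True)
cv2.imwrite('pics/w2.png',cv2.resize(im,(800,600),interpolation=cv2.INTER_CUBIC))
E
```

```text
time_s: 8.02
tool_pos: [0.5918, 0.0745, 0.1955]
ee_rot: [179.9, 0.1, 3.3]
contact_force: [1.1, 0.5, -1.1]
finger_gap: 0.0207
grip_force: 78.4
[-57.97872319  42.56771437  74.44683897 100.84264312 -43.30759432
  71.57564286 -58.78610192] [0.5917839  0.07450169 0.19547443] [1.79947066e+02 7.66823586e-02 3.25311894e+00]
```

View pics/w2.png

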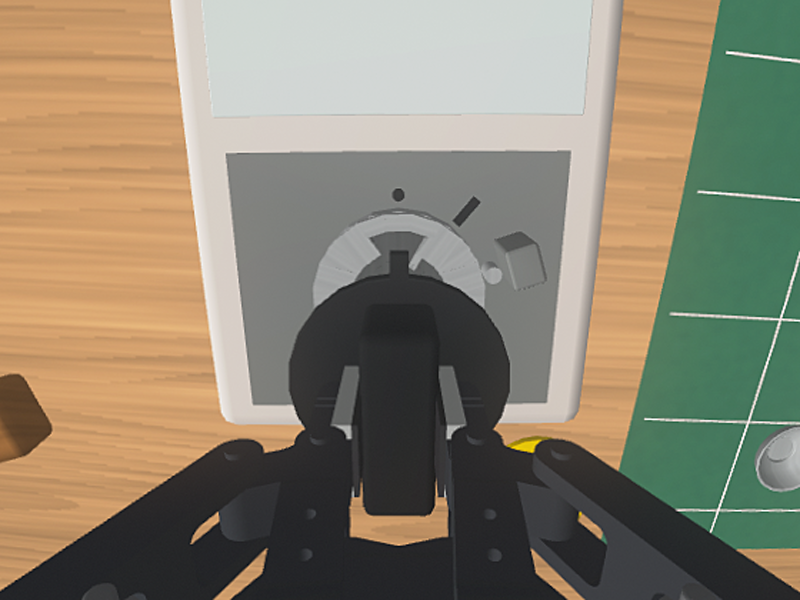

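The cap is held square. Its pointer tip is at (398,250) in this 800x600 view. The entry stud is at (398,195), the rib's middle at (467,210), and the notch's outer edge at about (400,234).

Run:
```python
from h import *
i=np.load('w2.npy',allow_pickle=True).item()
f=lambda p,z:toworld(i,np.array(p)*.7,z)[0]
tip=f([[398.5,250]],.187);st=f([[398,195]],.092);rib=f([[467,210.5]],.094);no=f([[399.5,234]],.11);ro=f([[479,199]],.094);ri=f([[456,222]],.094);ct=f([[400,212]],.11)
e=f([[313,290]],.11),f([[486,290]],.11)
print('tip-tcp',tip-[.5918,.0745,.187],'stud',st,'rib',rib,'notch',no,'collar far edge',ct,'edges',e)
d=ro-ri;print('rib dir',np.degrees(np.arctan2(d[1],d[0])),np.hypot(*d[:2]))
for y in(2.5,3.5,4.5):
    u=lambda a:np.array([np.cos(np.radians(a)),np.sin(np.radians(a)),0])
    print(y,'axis from rib',rib-.053*u(y-40),'notch',no-.0335*u(y),'stud',st-.049*u(y),'edge',ct-.042*u(y))
```

```text
tip-tcp [0.04531315 0.00380192 0.        ] stud [0.64402374 0.07876542 0.092     ] rib [0.63863647 0.04419522 0.094     ] notch [0.62791284 0.07716482 0.11      ] collar far edge [0.63821088 0.07752488 0.11      ] edges (array([0.59812022, 0.11760359, 0.11      ]), array([0.60285503, 0.03354268, 0.11      ]))
rib dir -40.630642721565344 0.015834623742266643
2.5 axis from rib [0.59658874 0.07645958 0.094     ] notch [0.59444473 0.07570357 0.11      ] stud [0.59507038 0.07662807 0.092     ] edge [0.59625086 0.07569287 0.11      ]
3.5 axis from rib [0.59603206 0.07572083 0.094     ] notch [0.59447533 0.07511969 0.11      ] stud [0.59511514 0.07577404 0.092     ] edge [0.59628922 0.07496085 0.11      ]
4.5 axis from rib [0.59548835 0.07497248 0.094     ] notch [0.59451611 0.07453644 0.11      ] stud [0.59517479 0.07492093 0.092     ] edge [0.59634036 0.0742296  0.11      ]
```

```bash
python3 -m creep '[{"x":3.5,"y":0,"z":0,"rx":0,"ry":0,"rz":3,"grip":0},{"x":0,"y":0,"z":0,"rx":0,"ry":0,"rz":7,"grip":0},{"x":0,"y":0,"z":0,"rx":0,"ry":0,"rz":7,"grip":0},{"x":0,"y":0,"z":0,"rx":0,"ry":0,"rz":7,"grip":0},{"x":0,"y":0,"z":0,"rx":0,"ry":0,"rz":0,"grip":0}]'
python3 -c "
from plant import get_obs
print(get_obs()['q'])"
python3 -m creep '[{"x":0,"y":0,"z":0,"rx":0,"ry":0,"rz":7,"grip":0},{"x":0,"y":0,"z":0,"rx":0,"ry":0,"rz":7,"grip":0},{"x":0,"y":0,"z":0,"rx":0,"ry":0,"rz":5,"grip":0},{"x":0,"y":0,"z":0,"rx":0,"ry":0,"rz":0,"grip":0}]'
python3 -c "
from plant import get_obs
print(get_obs()['q'])"
```

```text
time_s: 8.7
tool_pos: [0.5957, 0.075, 0.196]
ee_rot: [180.0, 0.0, -20.6]
contact_force: [-0.1, -0.3, -1.1]
finger_gap: 0.0203
grip_force: 78.4
[-58.55506178  46.16481418  78.46578146 100.33359465 -47.12258427
  74.57720077 -79.59881093]
time_s: 9.2
tool_pos: [0.5958, 0.0751, 0.1962]
ee_rot: [180.0, 0.0, -39.5]
contact_force: [0.6, -0.2, -0.7]
finger_gap: 0.0205
grip_force: 78.4
[-58.82538585  47.50397329  80.06553052 100.332242   -48.53332591
  75.74809669 -97.30844918]
```

```bash
python3 -m creep '[{"x":0,"y":0,"z":0,"rx":0,"ry":0,"rz":-6,"grip":0},{"x":0,"y":0,"z":0,"rx":0,"ry":0,"rz":-8,"grip":0},{"x":0,"y":0,"z":0,"rx":0,"ry":0,"rz":-8,"grip":0},{"x":0,"y":0,"z":0,"rx":0,"ry":0,"rz":-8,"grip":0},{"x":0,"y":0,"z":0,"rx":0,"ry":0,"rz":-8,"grip":0},{"x":0,"y":0,"z":0,"rx":0,"ry":0,"rz":-5,"grip":0},{"x":0,"y":0,"z":20,"rx":0,"ry":0,"rz":0,"grip":0},{"x":0,"y":0,"z":0,"rx":0,"ry":0,"rz":0,"grip":0}]'
python3 -m creep '[{"x":0,"y":0,"z":20,"rx":0,"ry":0,"rz":0,"grip":0},{"x":0,"y":0,"z":8,"rx":0,"ry":0,"rz":0,"grip":0},{"x":0,"y":0,"z":5,"rx":0,"ry":0,"rz":0,"grip":0},{"x":0,"y":0,"z":3,"rx":0,"ry":0,"rz":0,"grip":0},{"x":0,"y":0,"z":0,"rx":0,"ry":0,"rz":0,"grip":0}]'
python3 -c "
from plant import get_obs
print(get_obs()['q'])"
```

```text
time_s: 10.2
tool_pos: [0.5946, 0.0755, 0.1742]
ee_rot: [-180.0, 0.2, 3.3]
contact_force: [0.0, 0.3, -1.5]
finger_gap: 0.0207
grip_force: 78.4
time_s: 10.82
tool_pos: [0.596, 0.0752, 0.1403]
ee_rot: [180.0, -0.0, 3.3]
contact_force: [-0.2, 1.0, -0.7]
finger_gap: 0.0206
grip_force: 78.4
[-54.56460301  43.23751433  66.97670988 103.29506031 -44.24605422
  64.63143929 -58.8896486 ]
```

```bash
python3 -m creep '[{"x":-0.5,"y":0,"z":3,"rx":0,"ry":0,"rz":0,"grip":0},{"x":0,"y":0,"z":3,"rx":0,"ry":0,"rz":0,"grip":0},{"x":0,"y":0,"z":3,"rx":0,"ry":0,"rz":0,"grip":0},{"x":0,"y":0,"z":0,"rx":0,"ry":0,"rz":0,"grip":0}]'
python3 -m creep '[{"x":0,"y":0,"z":2.5,"rx":0,"ry":0,"rz":0,"grip":0},{"x":0,"y":0,"z":2.5,"rx":0,"ry":0,"rz":0,"grip":0},{"x":0,"y":0,"z":0,"rx":0,"ry":0,"rz":0,"grip":0}]'
```

```text
time_s: 11.32
tool_pos: [0.5953, 0.0752, 0.131]
ee_rot: [180.0, 0.0, 3.3]
contact_force: [0.6, 0.2, -0.8]
finger_gap: 0.0206
grip_force: 78.4
time_s: 11.7
tool_pos: [0.5953, 0.0752, 0.1261]
ee_rot: [-180.0, 0.0, 3.3]
contact_force: [-0.2, -0.3, -0.9]
finger_gap: 0.0208
grip_force: 78.4
```

Lugs are entering freely; continue until the flange touches.

```bash
python3 -m creep '[{"x":0,"y":0,"z":2,"rx":0,"ry":0,"rz":0,"grip":0},{"x":0,"y":0,"z":1.5,"rx":0,"ry":0,"rz":0,"grip":0},{"x":0,"y":0,"z":0,"rx":0,"ry":0,"rz":0,"grip":0}]'
python3 -m creep '[{"x":0,"y":0,"z":1,"rx":0,"ry":0,"rz":0,"grip":0},{"x":0,"y":0,"z":0,"rx":0,"ry":0,"rz":0,"grip":0}]'
```

```text
time_s: 12.08
tool_pos: [0.5953, 0.0753, 0.1227]
ee_rot: [-180.0, 0.0, 3.3]
contact_force: [0.4, -0.2, 0.4]
finger_gap: 0.0205
grip_force: 78.4
time_s: 12.32
tool_pos: [0.5954, 0.0752, 0.1218]
ee_rot: [-180.0, -0.0, 3.3]
contact_force: [0.8, -0.3, -0.2]
finger_gap: 0.0208
grip_force: 78.4
```

```bash
python3 -m creep '[{"x":0,"y":0,"z":0.7,"rx":0,"ry":0,"rz":0,"grip":0},{"x":0,"y":0,"z":0,"rx":0,"ry":0,"rz":0,"grip":0}]'
python3 -m creep '[{"x":0,"y":0,"z":0.7,"rx":0,"ry":0,"rz":0,"grip":0},{"x":0,"y":0,"z":0,"rx":0,"ry":0,"rz":0,"grip":0}]'
```

```text
time_s: 12.58
tool_pos: [0.5955, 0.0752, 0.1217]
ee_rot: [-180.0, -0.0, 3.3]
contact_force: [-1.8, -0.3, 4.8]
finger_gap: 0.0207
grip_force: 79.2
time_s: 12.82
tool_pos: [0.5955, 0.0752, 0.1217]
ee_rot: [-179.9, -0.0, 3.3]
contact_force: [-5.1, -0.1, 11.9]
finger_gap: 0.0201
grip_force: 80.1
```

```bash
python3 -m creep '[{"x":0,"y":0,"z":-0.4,"rx":0,"ry":0,"rz":0,"grip":0},{"x":0,"y":0,"z":0,"rx":0,"ry":0,"rz":3,"grip":0},{"x":0,"y":0,"z":0,"rx":0,"ry":0,"rz":4,"grip":0},{"x":0,"y":0,"z":0,"rx":0,"ry":0,"rz":4,"grip":0},{"x":0,"y":0,"z":0,"rx":0,"ry":0,"rz":4,"grip":0},{"x":0,"y":0,"z":0,"rx":0,"ry":0,"rz":0,"grip":0}]' 100
python3 -c "
from plant import get_obs
print(get_obs()['q'],get_obs()['moment'])"
```

```text
time_s: 13.58
tool_pos: [0.5954, 0.0747, 0.1218]
ee_rot: [-180.0, -0.0, -11.8]
contact_force: [-4.1, -0.2, 9.0]
finger_gap: 0.0201
grip_force: 98.7
[-55.08109318  46.62967405  69.0169438  104.31096201 -48.48578263
  65.02621951 -70.56247001] [0.10403421 0.72604503 0.04453075]
```

```bash
python3 -m creep '[{"x":0,"y":0,"z":0,"rx":0,"ry":0,"rz":4,"grip":0},{"x":0,"y":0,"z":0,"rx":0,"ry":0,"rz":4,"grip":0},{"x":0,"y":0,"z":0,"rx":0,"ry":0,"rz":4,"grip":0},{"x":0,"y":0,"z":0,"rx":0,"ry":0,"rz":4,"grip":0},{"x":0,"y":0,"z":0,"rx":0,"ry":0,"rz":4,"grip":0},{"x":0,"y":0,"z":0,"rx":0,"ry":0,"rz":3,"grip":0},{"x":0,"y":0,"z":0,"rx":0,"ry":0,"rz":0,"grip":0}]'
python3 - <<'E'
from h import *
o=get_obs();print(o['q'],o['moment'],o['ee_rot'],o['tool_pos'])
i=optics.camera_info('wrist');im=optics.capture('wrist')[:,:,::-1]
np.save('w3.npy',i,allow_pickle=True)
cv2.imwrite('pics/w3.png',cv2.resize(im,(800,600),interpolation=cv2.INTER_CUBIC))
E
```

```text
time_s: 14.45
tool_pos: [0.5954, 0.0746, 0.1218]
ee_rot: [-180.0, -0.0, -34.8]
contact_force: [-4.5, -1.1, 8.5]
finger_gap: 0.0202
grip_force: 98.6
[-56.48721561  50.24724702  73.63063745 104.38234045 -52.52044558
  68.33444522 -90.2412776 ] [-0.02974749  0.64693407  0.08772472] [-1.79999131e+02 -2.86961448e-02 -3.47647791e+01] [0.59542899 0.07462853 0.12177553]
```

View pics/w3.png

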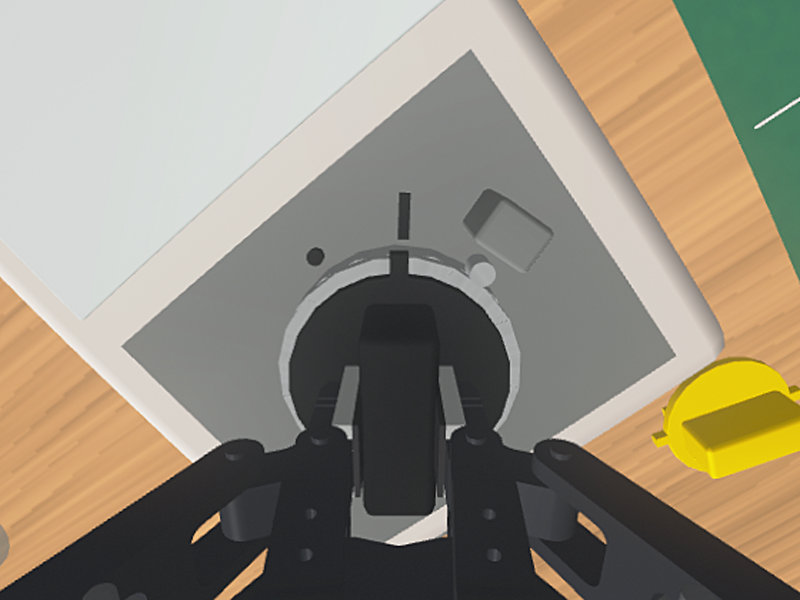

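The cap is down on the collar. The rib runs from (405,193) to (403,240) and the pointer tip is at (398.5,252), so a little more clockwise turn is needed.

Run:
```python
from h import *
i=np.load('w3.npy',allow_pickle=True).item()
f=lambda p,z:toworld(i,np.array(p,float)*.7,z)[0][:2]
A=np.array([.5955,.0747])
an=lambda v:np.degrees(np.arctan2(v[1],v[0]))
tip=f([[398.5,251]],.116)-A;a=f([[403.3,240]],.094)-A;b=f([[404.7,193]],.094)-A;s=f([[315.5,256]],.092)-A
print('tip',np.hypot(*tip),an(tip),'rib',an((a+b)/2),np.hypot(*a),np.hypot(*b),'ribdir',an(b-a),'stud',an(s),np.hypot(*s))
```

```text
tip 0.04487570732810862 -33.43903833624139 rib -35.7147692964436 0.043978552312126794 0.06029282537049916 ribdir -36.28347530311152 stud 4.505979275073237 0.04880205167307247
```

```bash
python3 -m creep '[{"x":0,"y":0,"z":0,"rx":0,"ry":0,"rz":1.8,"grip":0},{"x":0,"y":0,"z":0,"rx":0,"ry":0,"rz":0,"grip":0},{"x":0,"y":0,"z":0,"rx":0,"ry":0,"rz":0,"grip":0},{"x":0,"y":0,"z":0,"rx":0,"ry":0,"rz":0,"grip":0}]'
python3 - <<'E'
from h import *
o=get_obs();print(o['moment'],o['dq'].round(2))
im=optics.capture('wrist')[100:220,190:370,::-1]
cv2.imwrite('pics/w4.png',cv2.resize(im,None,fx=4,fy=4,interpolation=cv2.INTER_CUBIC))
E
```

```text
time_s: 15.0
tool_pos: [0.5954, 0.0747, 0.1218]
ee_rot: [-180.0, -0.0, -36.5]
contact_force: [-3.1, -0.3, 7.6]
finger_gap: 0.0205
grip_force: 98.6
[-0.0309858   0.70017502  0.11192303] [ 0.02  0.09 -0.05  0.15  0.02 -0.11  0.08]
```

View pics/w4.png

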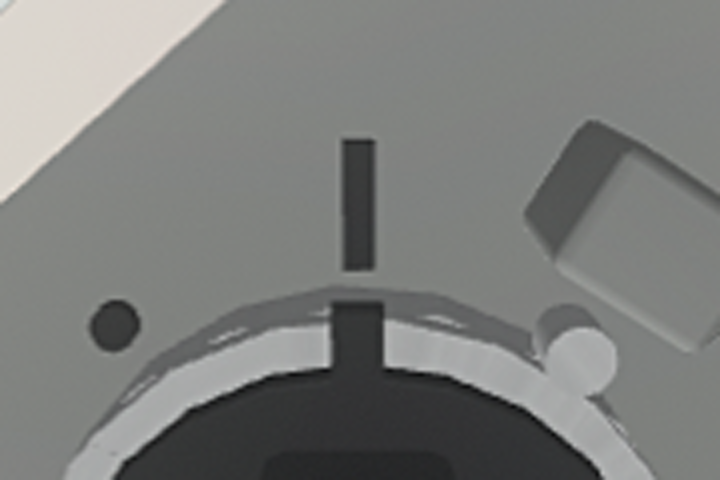

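The rib (359,205 in the crop) lies in line with the pointer (357,330). The cap is seated and held at halfway, well short of the latch roller.

```bash
python3 -c "
from plant import order
print(order.job_done())"
```

```text
the job is handed in; nothing more can be done
None
```

The larger black cap is seated on the collar and turned about 40° clockwise, in line with the ribs and short of the lock click; I handed the job in at about 15 s with the gripper still holding it there.

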